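Front the white fob on the key carousel and switch on its reader

ROBOT

A 6-joint arm with a two-finger parallel gripper is mounted at the origin on the work surface. World frame = base frame: x ahead of the robot, y to its left, z up, the work surface at z = 0. Lengths are in mm, angles in degrees, forces in N, time in s.
With the tool pointing down it reaches from about 350 to 800 mm from the base axis. Payload 7.3 kg.
Tool frame: the origin (TCP) lies at the very end of the fingers, on their centre line; the grasp point (between the pads) lies 19 mm behind it (bot.hold_point_z is the distance from the TCP to the grasp point, in mm); z points along the fingers, y is the line along which they close (so a half turn about z gives the same grasp; the last joint's range is limited). The gripper opens to 85 mm and grips with 20 to 120 N. Pads are 22 mm wide; open, the fingers measure 114 mm over their backs; the gripper's body (76 mm by 85 mm) begins 54 mm behind the grasp point. The pads swing forward as they close: fully open they stand 13 mm farther back than shut.
Start: joints at [56.264, 19.595, 87.324, -0, 73.075, -8.365], TCP at [224.937, 474.395, 204.222] pointing down, gripper open.
Joint ranges: [-145.02, 145.02], [-44.19, 115.74], [2.07, 154.8], [-57.11, 237.11], [16.16, 152.29], [-177.93, 177.93]. Speed limits (degrees/s): [147.25, 147.25, 180, 180, 180, 180].

INTERFACE

Orientations are given as [roll, pitch, yaw] about the fixed x, y, z axes, in that order (R = Rz(yaw) Ry(pitch) Rx(roll)).
In Python, from workcell import bot gives the robot as it stands. The module is installed in compiled form; this text tells all that it offers.
- The arm moves only by the tool servo_tool, never from a script. Its argument "commands" is a list of rows, each an object with "offset": the shift along the tool's x, y, z in cm, a list of three; "angular": the turn, a rotation vector about the tool's x, y, z in degrees, a list of three. In form: [{"offset": [dx, dy, dz], "angular": [rx, ry, rz]}, ...]. A call has exactly 5 rows; each row shifts and turns the commanded pose from where the row before left it, along the tool's axes as they then stand; what a row does not reach is not made up. A row lasts 1/12 s, in which the tool goes at most 41.7 mm and 7.16 degrees, less where a joint would pass 70% of its speed; a pose out of reach is approached as far as the arm can. A call is refused whole if a number of a shift passes 4.17 or a number of a turn 7.16, either way. A call with a gripper value outside its range is refused whole. "claw" is the finger opening in cm, from 0 to 8.54, set as the call begins (left out, the last holds). The fingers move at their own pace and stop on an object; "newtons" is the grip in N (left out, the last holds). Time passes only in rows, so rows that do not move let the fingers close, or fill a call up. It gives the time, the measured TCP pose, the force, the opening and the grip force at its end, in the units of the state.
- bot.get_state(): the state, without advancing time (a new reading comes with each control period).
- bot.read_camera(name): name is "scene" or "top" or "wrist"; returns the picture (420x560x3 uint8, red, green, blue); there is no depth.
- bot.camera_model(name): a dict with "mtx" (3x3 intrinsics, pixels), "origin" and "orientation" of the camera in the world. Camera axes: x right, y down, z forward; pixel columns grow to the right and rows downward; lengths in mm; the calibration is good to about 2 mm. A picture is of the moment at which its call begins: read the wrist's pose just before it. camera_model takes no time and is no camera call; for the wrist camera it gives the pose at the moment of the call.
- bot.finish_job(): hands the job in; it is judged then, once.
The state is a dict: "time_s": time; "joint_pos": joint angles; "qvel": joint speeds; "joint_efforts": joint torques, N m; "tcp_pos": TCP position; "orientation": TCP orientation; "wrist_force": force on the tool from outside, world axes, zero at the start; "ft_torque": the same for the moment, N m; "gripper_width": finger opening in mm; "gripper_force": force on a finger pad.
Only numpy, scipy, OpenCV 4.12 (cv2) and the standard library are available. Lean on these libraries where they do the work, as an engineer would, in place of code of your own. Each camera call takes 0.05 s, during which the arm holds its last target. There are 200 camera calls.

TASK

Push the key carousel round by its rim, without touching the keys, fobs or centre post on it, until the glossy white fob points squarely at the reader with the green stripe. Once it has come to rest there, press the raised end (white bar) of the green rocker switch on the beige power brick fully down to switch the reader on. Leave the loose keys, spudger and battery tester where they are.

Things in the scene. Friction and masses are not known exactly. Their poses are not given: they have to be found in the camera images.
- hub (a point): On the carousel's vertical turning axis at the platter's top face, 26 mm above the counter. The carousel is a blue round platter, 280 mm diameter, 12 mm thick, on a fixed black base. It turns endlessly either way with light friction (about 1 N at the rim) and stops at once when no longer pushed. Axes are the fixed base's: -x points to the reader.
- peg (a point): Middle of one of six alike black rubber push pegs standing upright on the platter's rim: 12 mm diameter, 45 mm tall, from 26 to 71 mm above the counter, 130 mm from the axis, 60 degrees apart. The white fob lies midway between two pegs: seen from the axis, pegs are at 30, 90, 150, 210, 270, 330 degrees from the fob. This one is 30 degrees clockwise (from above) of the fob.
- front (a point): Fixed point on the line from the axis to the reader, 90 mm from the axis, 28 mm above the counter: where the white fob's nose must come. The reader is a fixed grey block, 70 mm wide, 34 mm tall, with a green stripe on top, just outside the platter (157 to 203 mm from the axis), roughly on the robot's side.
- fob_nose (a point): Outer end of the glossy white fob (40 x 34 x 14 mm, fixed in its bay on the platter, long side radial), at its foot, 90 mm from the axis and 28 mm above the counter. It turns with the platter. The other bays hold black or red fobs and brass keys. All bay contents lie within 92 mm of the axis, up to 14 mm above the platter; the black centre post is 44 mm wide, 24 mm tall.
- platter (a joint): Turn of the platter in rad, counter-clockwise from above positive; 0 (or any whole turn) puts the white fob's nose at the front point. Where rules name parts of it: platter_c7 and platter_c8 are the white fob, platter_c9 the centre post, platter_c10 to platter_c16 the other fobs and keys.
- brick: Beige power brick, 130 (x) x 70 (y) x 42 mm tall, fixed to the counter; origin under its centre. The green rocker lies along its x axis in the middle of its top, between two low black guard strips (54 mm long, inner faces 29 mm apart, tops 46 mm above the counter).
- rocker_press (a point): Point to press, on top of the rocker's raised half (the brick's -x half, white bar), 17 mm from the pivot line. The rocker is 48 mm long, 27 mm wide. Unpressed, this point is 55 mm above the counter, the end beyond it 57 mm; fully down, that half lies level, top 50 mm above the counter. It takes about 3 N straight down and stays where it is left.
- rocker (a joint): Rocker angle in rad: 0 off (as found), 0.32 fully on (pressed half down).
- key_a: Loose brass valet key, 67 mm long, 26 mm wide bow, 5 mm thick, lying flat; origin at its underside, x along it. Leave alone.
- key_b: Second loose brass valet key, same as the first. Leave alone.
- spudger: Loose black plastic spudger, 140 mm long, 12 mm wide, 7 mm thick, lying flat; origin at its underside, 55 mm from its blunt end, x along it. Leave alone.
- tester: Loose round chrome battery tester, 52 mm diameter, 22 mm tall; origin at the centre of its underside. Leave alone.
Things that resemble listed ones, but are neither listed nor needed, are in the scene too. There is more than one size of the brick; the job needs the larger.

How it is judged (in metres and radians):
On the way, in this order (a step that is already met when the one before it is completed fails the run):
1. the white fob's nose rests at the front point (within 12 mm), carousel still, rocker still off (horizontal distance between fob_nose and front below 0.012 m and velocity of joint platter between -0.1 and 0.1 rad/s and value of joint rocker below 0.1 rad), for 0.3 s.
2. the rocker is pressed fully on with the fob still at the front (horizontal distance between fob_nose and front below 0.012 m and value of joint rocker above 0.25 rad), for 0.1 s.
At the end, for the whole second after the job is handed in: The white fob's nose is within 12 mm (about 7 degrees) of the front point and the carousel is at rest; the rocker is on (over 0.25 of 0.32 rad); the loose keys, spudger and tester are within 15 mm of where they started (all of step 2 and velocity of joint platter between -0.1 and 0.1 rad/s and distance of each of key_a, key_b, spudger, tester from where it was at the start of the episode below 0.015 m); the robot touches nothing.
It fails at once if the white fob is touched (over 1 N) (contact force between any of the fingers, the arm and platter_c7 above 1 N or contact force between any of the fingers, the arm and platter_c8 above 1 N).
It fails at once if the other fobs, keys or centre post on the carousel are touched (over 1 N) (contact force between any of the fingers, the arm and platter_c9 above 1 N or contact force between any of the fingers, the arm and platter_c10 above 1 N or contact force between any of the fingers, the arm and platter_c11 above 1 N or contact force between any of the fingers, the arm and platter_c12 above 1 N or contact force between any of the fingers, the arm and platter_c13 above 1 N or contact force between any of the fingers, the arm and platter_c14 above 1 N or contact force between any of the fingers, the arm and platter_c15 above 1 N or contact force between any of the fingers, the arm and platter_c16 above 1 N).
It fails at once if a loose bystander is moved by more than 15 mm or lifted (distance of any of key_a, key_b, spudger, tester from where it was at the start of the episode above 0.015 m).
It also fails if it takes over 51 s, if anything falls off the work surface, if the arm or the gripper's body presses on something with over 40 N, if the wrist force passes 120 N, or if a joint passes its speed limit or range.

## Working session

There is one attempt and no reset: what is moved stays moved. The work goes in short steps, Python scripts to look and compute and a tool call to move; the robot and the scene stay as the last step left them, time stands still between calls to the robot, and variables do not carry over. Pictures are saved under pics/ and viewed, at most 13 in all, crops included, and the job is handed in when it is done.

Besides the shell and the picture viewer there is one more tool, called after "Call:" by a JSON object that holds its "name" and its "arguments", one argument or row to a line. servo_tool: Moves the arm, as the interface text tells. Its arguments: {"type":"object","properties":{"commands":{"type":"array","items":{"type":"object","properties":{"offset":{"type":"array","items":{"type":"number"}},"angular":{"type":"array","items":{"type":"number"}}}}},"claw":{"type":"number"},"newtons":{"type":"number"}},"required":["commands"]}

```bash
mkdir -p pics
python3 - <<'E'
from workcell import bot
import cv2
for n in("scene","top"):
    cv2.imwrite(f"pics/{n}0.png",bot.read_camera(n)[...,::-1]); m=bot.camera_model(n); print(n,m)
s=bot.get_state();print(s)
E
```

```text
scene {'mtx': array([[542.50802407,   0.        , 274.79248989],
       [  0.        , 542.50802407, 205.13418155],
       [  0.        ,   0.        ,   1.        ]]), 'origin': array([1323.99816241, -539.31294827,  920.22380642]), 'orientation': array([-132.32867693,    0.43049845,   55.53329231])}
top {'mtx': array([[420.87862391,   0.        , 276.71416138],
       [  0.        , 420.87862391, 209.51042196],
       [  0.        ,   0.        ,   1.        ]]), 'origin': array([376.54288545,  -3.08442028, 997.77108726]), 'orientation': array([-169.83179525,   -1.46012025,  -88.4056792 ])}
{'time_s': 0.1, 'joint_pos': array([ 5.62664293e+01,  1.96339303e+01,  8.73715320e+01,  1.92812523e-03,
        7.30754210e+01, -8.36498884e+00]), 'qvel': array([ 0.05701835, -0.10761737, -0.10589472,  0.04550002,  0.0588166 ,
       -0.0499141 ]), 'joint_efforts': array([ 1.88031408e-03, -4.34444904e+01, -2.46491665e+01, -1.29714631e-04,
        4.59757081e-03,  9.01780197e-07]), 'tcp_pos': array([224.67736197, 474.05740954, 203.58339962]), 'orientation': array([-1.79920246e+02, -1.35909688e-02,  1.54630846e+02]), 'wrist_force': array([-0.1222539 , -0.4577172 , -0.08732174]), 'ft_torque': array([0.01855195, 0.0114051 , 0.03400507]), 'gripper_force': 0.0, 'gripper_width': 85.4286119742077}
```

View pics/top0.png

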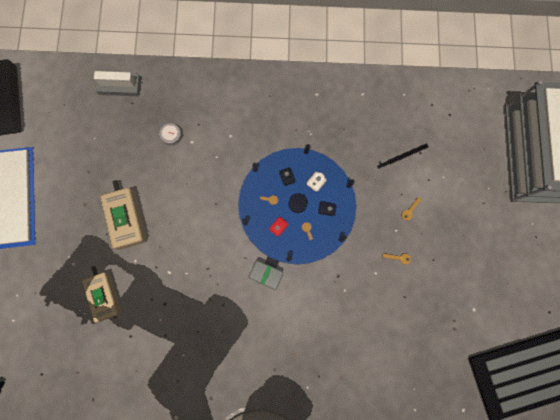

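View pics/scene0.png

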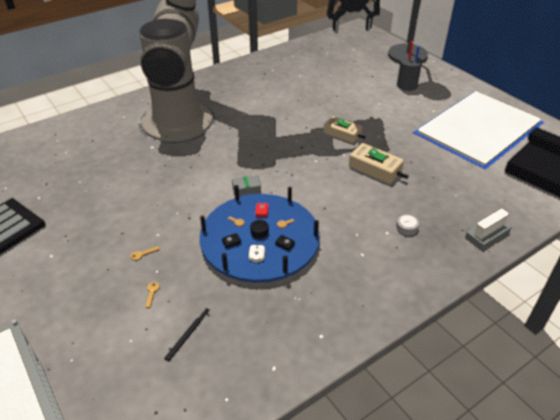

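The top view shows the carousel at about (297,206), with the white fob at (317,181) and the reader with the green stripe at (266,273). Candidates:
- **Bricks:** the larger is at (123,217) and the smaller at (100,297), so I choose the larger.
- **White things:** the fob is at (317,181). The stapler at (115,77) and the papers are not it.

Next I measure these and check one close crop.

```bash
cat > h.py <<'E'
import numpy as np, cv2
from scipy.spatial.transform import Rotation as R
from workcell import bot
def cam(n):
    m=bot.camera_model(n); return np.array(m["mtx"]),np.array(m["origin"]),R.from_euler("xyz",m["orientation"],degrees=True).as_matrix()
def ray(c,p,z):
    K,o,Rm=c; d=Rm@np.linalg.inv(K)@np.array([p[0],p[1],1.]); return o+d*(z-o[2])/d[2]
def proj(c,P):
    K,o,Rm=c; q=K@(Rm.T@(np.array(P,float)-o)); return q[:2]/q[2]
def blobs(mask,amin=15):
    n,l,s,c=cv2.connectedComponentsWithStats(mask.astype(np.uint8)); return [(c[i].round(1),s[i]) for i in range(1,n) if s[i][4]>=amin]
E
python3 - <<'E'
from h import *
im=cv2.imread("pics/top0.png"); c=cam("top"); hsv=cv2.cvtColor(im,cv2.COLOR_BGR2HSV); H,S,V=[hsv[...,i].astype(int) for i in range(3)]
print("tcp px",proj(c,[225,474,204]),proj(cam("scene"),[225,474,204]))
blue=((H>100)&(H<125)&(S>120)&(V>60)).astype(np.uint8); blue[:,:200]=0; blue[:,400:]=0
cn=max(cv2.findContours(blue,0,1)[0],key=cv2.contourArea); e=cv2.fitEllipse(cv2.convexHull(cn)); print("ell",e)
pts=np.array([ray(c,p,26)[:2] for p in cv2.convexHull(cn)[:,0]])
hub=cv2.minEnclosingCircle(pts.astype(np.float32)); print("hub",hub); h=np.array(hub[0])
w=(S<60)&(V>150); 
for b,s in blobs(w[150:260,240:360]): print("white",b+[240,150],s,ray(c,b+[240,150],40))
g=(H>45)&(H<85)&(S>90)
for b,s in blobs(g,8): print("green",b,s,ray(c,b,34),ray(c,b,52))
be=(H>12)&(H<30)&(S>50)&(V>100)
for b,s in blobs(be[170:330,80:160],100):print("beige",b+[80,170],s)
k=cv2.findContours(be[170:260,90:160].astype(np.uint8),0,1,offset=(90,170))[0]; k=max(k,key=cv2.contourArea)
q=cv2.boxPoints(cv2.minAreaRect(k)); print([ray(c,p,42).round() for p in q])
for p in [(255,167),(307,149),(350,183),(343,237),(290,256),(246,220)]:
    a=ray(c,p,60); d=a[:2]-h; print("peg",a.round(),np.hypot(*d),np.degrees(np.arctan2(d[1],d[0])))
A=cv2.resize(im[140:290,230:370],None,fx=3,fy=4*.75); B=cv2.resize(im[170:320,70:180],None,fx=3,fy=3)
cv2.imwrite("pics/crop.png",np.hstack([A,B]))
E
```

```text
tcp px [ -6.58297377 364.36792949] [350.17590256  43.93481912]
ell ((296.9444580078125, 205.56861877441406), (114.7619857788086, 116.40452575683594), 111.54478454589844)
hub ((565.3190307617188, -70.35322570800781), 138.6946258544922)
white [316.1 180.9] [ 67  22  19  19 211] [ 620.18223421 -113.23051988   40.        ]
green [119.  215.4] [112 206  15  21 213] [524.57281825 339.32184034  34.        ] [521.80811735 332.92684388  52.        ]
green [265.7 274.3] [261 266  11  18  66] [400.35313691  -2.0524196   34.        ] [399.90844155  -2.0716939   52.        ]
green [ 97.8 296.2] [ 92 288  12  19 146] [341.69073738 368.97005113  34.        ] [342.3416582  362.02132589  52.        ]
beige [121.2 219.3] [  20   18   45   62 1512]
beige [100.1 289.7] [  5 102  29  37 510]
[array([570., 390.,  42.]), array([592., 319.,  42.]), array([462., 274.,  42.]), array([441., 343.,  42.])]
peg [643.  30.  60.] 127.39936890396415 52.31582375580041
peg [691. -89.  60.] 126.82166751996724 -8.377550601758783
peg [ 613. -189.   60.] 127.93940896874619 -68.21558068925205
peg [ 487. -173.   60.] 128.80339614021204 -127.17975148879506
peg [441. -55.  60.] 124.86840087101508 172.81513527466723
peg [519.  46.  60.] 125.28968807869558 111.60698746737725
```

View pics/crop.png

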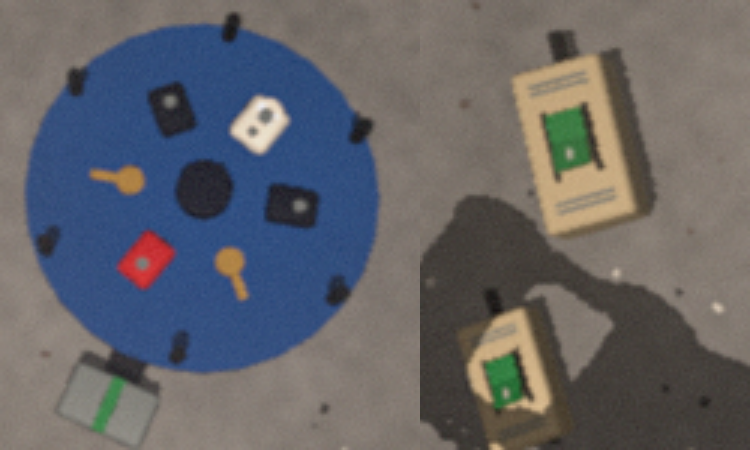

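The crop confirms the white fob, the reader and the larger brick, with the white bar on the near end of its rocker.

- **Hub:** (565,-70).
- **Fob:** at about -37.9°.
- **Reader:** at about 157.6°, so the platter needs roughly -164.5° (clockwise).

I'll push the peg now at 172.8° clockwise to about 8°, with the fingers closed and the tip at z≈47. That is above the bay contents. First I move over and turn the yaw to 180.

Call:
{"name": "servo_tool", "arguments": {
  "commands": [
    {"offset":[-3.5,-1.7,0],"angular":[0,0,-6.35]},
    {"offset":[-3.3,-2.1,0],"angular":[0,0,-6.35]},
    {"offset":[-3.1,-2.4,0],"angular":[0,0,-6.35]},
    {"offset":[-2.8,-2.7,0],"angular":[0,0,-6.35]},
    {"offset":[-2.5,-3.0,0],"angular":[0,0,0]}
  ],
  "claw": 0
}}

```text
time_s: 0.52
tcp_pos: [345.4, 325.0, 203.9]
orientation: [-180.0, -0.0, 179.6]
wrist_force: [0.6, 0.9, 0.4]
gripper_width: 25.2
gripper_force: 0.0
```

Call:
{"name": "servo_tool", "arguments": {
  "commands": [
    {"offset":[-0.9,-4.0,0],"angular":[0,0,0]},
    {"offset":[-0.9,-4.0,0],"angular":[0,0,0]},
    {"offset":[-0.9,-4.0,0],"angular":[0,0,0]},
    {"offset":[-0.9,-4.0,0],"angular":[0,0,0]},
    {"offset":[-0.9,-4.0,0],"angular":[0,0,0]}
  ]
}}

```text
time_s: 0.93
tcp_pos: [387.1, 124.0, 204.1]
orientation: [180.0, -0.0, 179.3]
wrist_force: [1.1, 0.2, -0.6]
gripper_width: -0.2
gripper_force: 0.0
```

Call:
{"name": "servo_tool", "arguments": {
  "commands": [
    {"offset":[-0.9,-4.0,0],"angular":[0,0,0]},
    {"offset":[-0.9,-4.0,0],"angular":[0,0,0]},
    {"offset":[-0.9,-4.0,0],"angular":[0,0,0]},
    {"offset":[-0.9,-4.0,0],"angular":[0,0,0]},
    {"offset":[-0.9,-4.0,0],"angular":[0,0,0]}
  ]
}}

```text
time_s: 1.35
tcp_pos: [429.6, -76.7, 204.1]
orientation: [180.0, -0.0, 179.3]
wrist_force: [1.2, 0.3, -0.8]
gripper_width: 0.2
gripper_force: 0.0
```

Run:
```python
from h import *
c=cam("wrist"); im=bot.read_camera("wrist"); print(bot.get_state()["tcp_pos"])
cv2.imwrite("pics/w1.png",im[...,::-1])
h=np.array([565.3,-70.4])
for a in (172.8,232.8,112): 
    for z in (26,71): print(a,z,proj(c,[*(h+130*np.array([np.cos(np.radians(a)),np.sin(np.radians(a))])),z]))
```

```text
[431.5276936  -83.4776174  204.10946617]
172.8 26 [302.02583199 184.66980064]
172.8 71 [305.02727629 196.67968572]
232.8 26 [190.58929276 231.60703836]
232.8 71 [179.03005324 249.10865652]
112 26 [396.10040659 254.18674714]
112 71 [410.7440384  274.08942809]
```

View pics/w1.png

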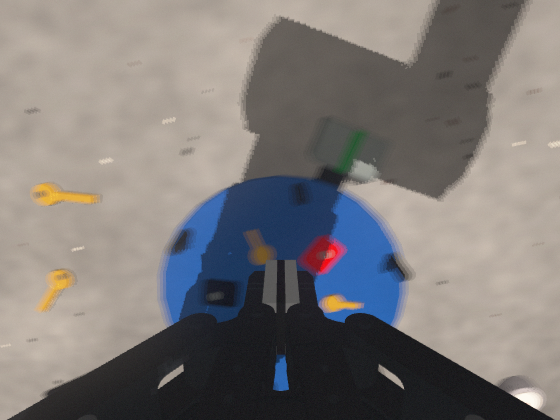

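The wrist view shows the push peg at (301,192), where I predicted it, and the reader at (348,147). The tip will come down behind the peg, on the rim at about 191°.

Call:
{"name": "servo_tool", "arguments": {
  "commands": [
    {"offset":[-0.6,-1.2,3.0],"angular":[0,0,0]},
    {"offset":[0,0,4.0],"angular":[0,0,0]},
    {"offset":[0,0,4.0],"angular":[0,0,0]},
    {"offset":[0,0,3.0],"angular":[0,0,0]},
    {"offset":[0,0,1.7],"angular":[0,0,0]}
  ]
}}

```text
time_s: 1.82
tcp_pos: [433.3, -85.9, 43.8]
orientation: [179.9, -0.3, 179.2]
wrist_force: [-0.1, -0.5, -0.6]
gripper_width: 0.2
gripper_force: 0.0
```

Run:
```python
import numpy as np
h=np.array([565.3,-70.4])
a=np.radians(191-np.arange(0,180,6.0)); p=h+130*np.c_[np.cos(a),np.sin(a)]
d=np.diff(p,axis=0)/10
for i,x in enumerate(d): print(i,round(191-6*(i+1)),(round(-x[0],2),round(x[1],2)),p[i+1].round())
```

```text
0 185 (np.float64(0.19), np.float64(1.35)) [436. -82.]
1 179 (np.float64(0.05), np.float64(1.36)) [435. -68.]
2 173 (np.float64(-0.09), np.float64(1.36)) [436. -55.]
3 167 (np.float64(-0.24), np.float64(1.34)) [439. -41.]
4 161 (np.float64(-0.38), np.float64(1.31)) [442. -28.]
5 155 (np.float64(-0.51), np.float64(1.26)) [447. -15.]
6 149 (np.float64(-0.64), np.float64(1.2)) [454.  -3.]
7 143 (np.float64(-0.76), np.float64(1.13)) [461.   8.]
8 137 (np.float64(-0.87), np.float64(1.04)) [470.  18.]
9 131 (np.float64(-0.98), np.float64(0.95)) [480.  28.]
10 125 (np.float64(-1.07), np.float64(0.84)) [491.  36.]
11 119 (np.float64(-1.15), np.float64(0.72)) [502.  43.]
12 113 (np.float64(-1.22), np.float64(0.6)) [515.  49.]
13 107 (np.float64(-1.28), np.float64(0.47)) [527.  54.]
14 101 (np.float64(-1.32), np.float64(0.33)) [540.  57.]
15 95 (np.float64(-1.35), np.float64(0.19)) [554.  59.]
16 89 (np.float64(-1.36), np.float64(0.05)) [568.  60.]
17 83 (np.float64(-1.36), np.float64(-0.09)) [581.  59.]
18 77 (np.float64(-1.34), np.float64(-0.24)) [595.  56.]
19 71 (np.float64(-1.31), np.float64(-0.38)) [608.  53.]
20 65 (np.float64(-1.26), np.float64(-0.51)) [620.  47.]
21 59 (np.float64(-1.2), np.float64(-0.64)) [632.  41.]
22 53 (np.float64(-1.13), np.float64(-0.76)) [644.  33.]
23 47 (np.float64(-1.04), np.float64(-0.87)) [654.  25.]
24 41 (np.float64(-0.95), np.float64(-0.98)) [663.  15.]
25 35 (np.float64(-0.84), np.float64(-1.07)) [672.   4.]
26 29 (np.float64(-0.72), np.float64(-1.15)) [679.  -7.]
27 23 (np.float64(-0.6), np.float64(-1.22)) [685. -20.]
28 17 (np.float64(-0.47), np.float64(-1.28)) [690. -32.]
```

Call:
{"name": "servo_tool", "arguments": {
  "commands": [
    {"offset":[0.0,1.36,-0.4],"angular":[0,0,0]},
    {"offset":[-0.09,1.36,0],"angular":[0,0,0]},
    {"offset":[-0.24,1.34,0],"angular":[0,0,0]},
    {"offset":[-0.38,1.31,0],"angular":[0,0,0]},
    {"offset":[-0.51,1.26,0],"angular":[0,0,0]}
  ]
}}

```text
time_s: 2.23
tcp_pos: [448.3, -19.6, 50.9]
orientation: [180.0, -0.1, 179.3]
wrist_force: [1.1, 0.4, 0.3]
gripper_width: 0.0
gripper_force: 0.0
```

Call:
{"name": "servo_tool", "arguments": {
  "commands": [
    {"offset":[-0.6,1.2,0.2],"angular":[0,0,0]},
    {"offset":[-0.75,1.13,0],"angular":[0,0,0]},
    {"offset":[-0.87,1.04,0],"angular":[0,0,0]},
    {"offset":[-0.98,0.95,0],"angular":[0,0,0]},
    {"offset":[-1.07,0.84,0],"angular":[0,0,0]}
  ]
}}

```text
time_s: 2.65
tcp_pos: [492.4, 31.4, 49.1]
orientation: [180.0, -0.0, 179.3]
wrist_force: [1.1, -0.7, -1.2]
gripper_width: 0.0
gripper_force: 0.0
```

Call:
{"name": "servo_tool", "arguments": {
  "commands": [
    {"offset":[-1.1,0.8,0],"angular":[0,0,0]},
    {"offset":[-1.2,0.65,0],"angular":[0,0,0]},
    {"offset":[-1.28,0.5,0],"angular":[0,0,0]},
    {"offset":[-1.32,0.4,0],"angular":[0,0,0]},
    {"offset":[-1.35,0.25,0],"angular":[0,0,0]}
  ]
}}

```text
time_s: 3.07
tcp_pos: [555.5, 56.5, 49.0]
orientation: [180.0, -0.0, 179.3]
wrist_force: [0.3, -0.1, 0.4]
gripper_width: -0.3
gripper_force: 0.0
```

Call:
{"name": "servo_tool", "arguments": {
  "commands": [
    {"offset":[-1.36,0.05,0],"angular":[0,0,0]},
    {"offset":[-1.36,-0.09,0],"angular":[0,0,0]},
    {"offset":[-1.34,-0.24,0],"angular":[0,0,0]},
    {"offset":[-1.31,-0.38,0],"angular":[0,0,0]},
    {"offset":[-1.26,-0.51,0],"angular":[0,0,0]}
  ]
}}

```text
time_s: 3.48
tcp_pos: [621.7, 43.6, 48.8]
orientation: [180.0, -0.0, 179.3]
wrist_force: [-0.7, -0.1, 0.3]
gripper_width: -0.2
gripper_force: 0.0
```

Run:
```python
from h import *
c=cam("top"); im=bot.read_camera("top")[...,::-1].copy(); s=bot.get_state(); print(s["tcp_pos"],s["wrist_force"])
cv2.imwrite("pics/t2.png",cv2.resize(im[110:310,200:400],None,fx=3,fy=3))
```

```text
[624.04754903  42.19782714  49.00514007] [ 0.9567549  -0.48115681  0.50187956]
```

View pics/t2.png

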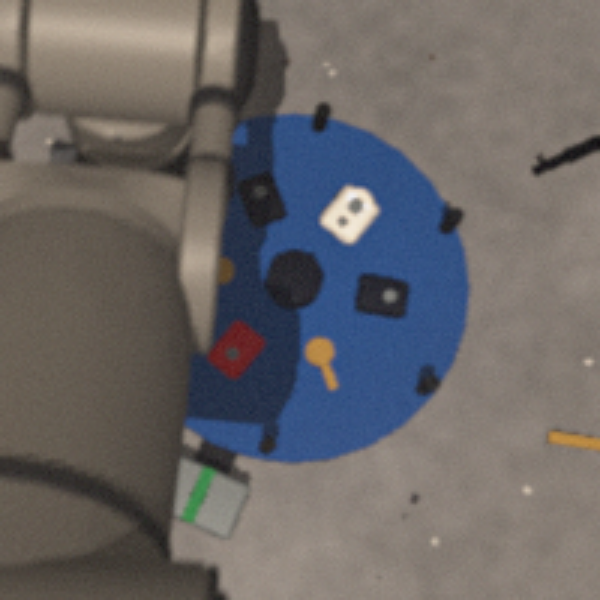

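The platter looks unmoved. The white fob is still at crop (350,215), which is (317,182) in the full image. I'll look from the wrist camera before doing anything else.

Run:
```python
from h import *
c=cam("wrist"); im=bot.read_camera("wrist"); s=bot.get_state(); print(s["tcp_pos"],s["orientation"],proj(cam("top"),s["tcp_pos"]),proj(c,s["tcp_pos"]))
cv2.imwrite("pics/w2.png",im[...,::-1])
h=np.array([565.3,-70.4])
for a in range(-8,352,60):
    print(a,*[proj(c,[*(h+130*np.array([np.cos(np.radians(a)),np.sin(np.radians(a))])),z]).round() for z in (26,71)])
```

```text
[622.6110536   42.64514993  48.80671233] [-1.79991528e+02  6.10512811e-02  1.79228166e+02] [249.54422548 176.72463907] [280.78903041 250.73032974]
-8 [ 85. 337.] [ 41. 392.]
52 [264. 269.] [260. 312.]
112 [293.  39.] [297.  21.]
172 [  55. -162.] [ -35. -264.]
232 [-174.  -26.] [-333.  -69.]
292 [-113.  226.] [-216.  260.]
```

View pics/w2.png

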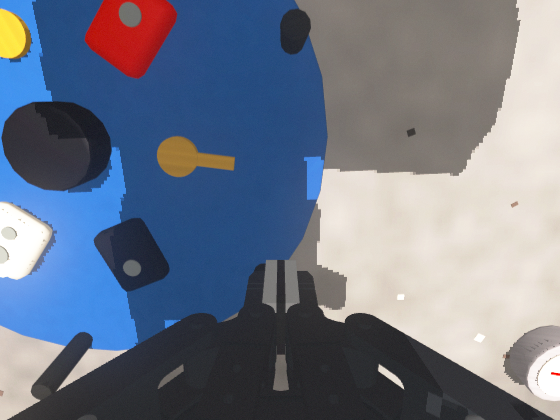

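The wrist view confirms it: the pegs are at the original angles (295,30) and (62,365), and the bays are in their original order. The next peg, at 52°, should be about 25 mm ahead of the tip. I'll push a short step and check the response.

Call:
{"name": "servo_tool", "arguments": {
  "commands": [
    {"offset":[-0.6,-0.38,0],"angular":[0,0,0]},
    {"offset":[-0.6,-0.4,0],"angular":[0,0,0]},
    {"offset":[-0.57,-0.44,0],"angular":[0,0,0]},
    {"offset":[-0.55,-0.48,0],"angular":[0,0,0]},
    {"offset":[-0.5,-0.5,0],"angular":[0,0,0]}
  ]
}}

```text
time_s: 4.0
tcp_pos: [649.5, 20.2, 49.3]
orientation: [180.0, 0.0, 179.3]
wrist_force: [0.6, 0.1, -0.4]
gripper_width: -0.1
gripper_force: 0.0
```

```bash
cat > fob.py <<'E'
from h import *
def fob(h=np.array([565.3,-70.4])):
    c=cam("top"); im=bot.read_camera("top")[...,::-1]; hsv=cv2.cvtColor(np.ascontiguousarray(im),cv2.COLOR_BGR2HSV).astype(int)
    w=(hsv[...,1]<60)&(hsv[...,2]>150)
    for b,s in blobs(w,60):
        P=ray(c,b,38)[:2]-h; r=np.hypot(*P)
        if r<100: print("fob",b,s[4],r.round(),np.degrees(np.arctan2(P[1],P[0])).round(1))
    bl=((hsv[...,0]>100)&(hsv[...,0]<125)&(hsv[...,1]>90)).astype(np.uint8)
    s=bot.get_state(); print(s["time_s"],s["tcp_pos"].round(1),s["wrist_force"].round(2)); return im
if __name__=="__main__": fob()
E
python3 fob.py
```

```text
fob [280.9 179.3] 123 69.0 35.2
fob [316.2 181. ] 216 70.0 -38.1
4.05 [650.4  19.   49.4] [-0.64 -1.21 -0.31]
```

Run:
```python
from h import *
c=cam("wrist"); im=bot.read_camera("wrist"); h=np.array([565.3,-70.4])
for a in (-8,52.2): print(a,*[proj(c,[*(h+130*np.array([np.cos(np.radians(a)),np.sin(np.radians(a))])),z]).round() for z in (26,71)])
s=cv2.imread("pics/scene0.png"); sc=bot.read_camera("scene")[...,::-1]
cs=cam("scene"); print(proj(cs,[650,19,49]))
cv2.imwrite("pics/ws.png",np.hstack([cv2.resize(im[100:420,120:440,::-1],(400,400)),cv2.resize(sc[140:300,180:340],(400,400))]))
```

```text
-8 [113. 302.] [ 74. 351.]
52.2 [302. 228.] [308. 262.]
[312.44537515 230.12180835]
```

View pics/ws.png

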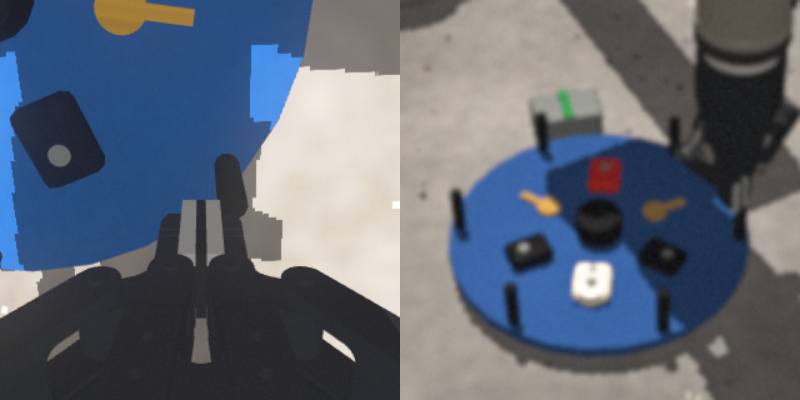

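The peg stands right beside the tip, at crop (230,185), and nothing has moved. I'll nudge +y into the peg, which would turn the platter freely if there is real contact.

Call:
{"name": "servo_tool", "arguments": {
  "commands": [
    {"offset":[0,0.4,0],"angular":[0,0,0]},
    {"offset":[0,0.4,0],"angular":[0,0,0]},
    {"offset":[0,0.4,0],"angular":[0,0,0]},
    {"offset":[0,0.4,0],"angular":[0,0,0]},
    {"offset":[0,0.4,0],"angular":[0,0,0]}
  ]
}}

```text
time_s: 4.57
tcp_pos: [649.1, 41.5, 49.3]
orientation: [180.0, 0.0, 179.3]
wrist_force: [0.6, 0.2, -0.1]
gripper_width: -0.1
gripper_force: 0.0
```

```bash
python3 fob.py
```

```text
fob [268.3 177.7] 140 91.0 49.5
fob [316.2 181. ] 217 70.0 -38.1
4.6167 [649.1  42.3  49.3] [-0.47  0.5   0.05]
```

Run:
```python
from h import *
c=cam("wrist"); cs=cam("scene"); ct=cam("top"); t=bot.get_state()["tcp_pos"]
for k in (0,10,20,25,30,40): P=t+[0,0,k]; print(k,proj(c,P).round(1),proj(cs,P).round(1),proj(ct,P).round(1))
w=bot.read_camera("wrist"); s=bot.read_camera("scene"); tp=bot.read_camera("top")
cv2.imwrite("pics/wst.png",np.hstack([cv2.resize(w[200:320,220:340,::-1],(260,400)),cv2.resize(s[180:260,270:350,::-1],(270,400)),cv2.resize(tp[150:200,240:290,::-1],(270,400))]))
```

```text
0 [280.  253.3] [320.3 225.7] [250.1 165.7]
10 [280.  261.8] [320.5 222.6] [250.  164.4]
20 [280.  271.2] [320.7 219.4] [249.8 163.2]
25 [280.  276.3] [320.8 217.8] [249.7 162.6]
30 [280.  281.7] [321.  216.2] [249.7 162. ]
40 [280.  293.6] [321.2 212.9] [249.5 160.7]
```

View pics/wst.png

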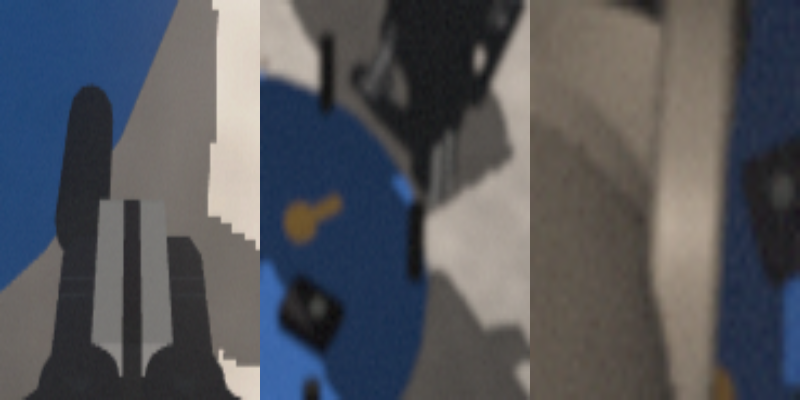

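The scene view shows the visible fingertip level with the peg's top. The real tip therefore sits about 10–20 mm above the reported TCP, and it slid just over the pegs. The rim at 130 mm radius is clear of the bay contents (within 92 mm), so I can go about 14 mm lower. I'll hop behind the 52° peg.

Call:
{"name": "servo_tool", "arguments": {
  "commands": [
    {"offset":[0,0,-3.0],"angular":[0,0,0]},
    {"offset":[2.2,0.6,0],"angular":[0,0,0]},
    {"offset":[2.2,0.6,0],"angular":[0,0,0]},
    {"offset":[0,0,2.4],"angular":[0,0,0]},
    {"offset":[0,0,2.0],"angular":[0,0,0]}
  ]
}}

```text
time_s: 5.18
tcp_pos: [605.4, 53.5, 36.1]
orientation: [-180.0, 0.2, 179.3]
wrist_force: [0.1, 0.0, 0.3]
gripper_width: -0.1
gripper_force: 0.0
```

Call:
{"name": "servo_tool", "arguments": {
  "commands": [
    {"offset":[0,0,0],"angular":[0,0,0]},
    {"offset":[-0.4,-0.2,0],"angular":[0,0,0]},
    {"offset":[-0.6,-0.3,0],"angular":[0,0,0]},
    {"offset":[-0.6,-0.3,0],"angular":[0,0,0]},
    {"offset":[-0.6,-0.3,0],"angular":[0,0,0]}
  ]
}}

```text
time_s: 5.6
tcp_pos: [629.1, 41.4, 36.5]
orientation: [-180.0, 0.2, 179.3]
wrist_force: [0.1, 0.1, -0.9]
gripper_width: -0.0
gripper_force: 0.0
```

```bash
python3 fob.py
```

```text
fob [316.2 181. ] 218 70.0 -38.1
fob [267.4 192. ] 139 75.0 70.6
5.65 [630.   40.7  36.4] [ 0.51 -1.    0.69]
```

Call:
{"name": "servo_tool", "arguments": {
  "commands": [
    {"offset":[-0.8,-0.5,0],"angular":[0,0,0]},
    {"offset":[-0.8,-0.52,0],"angular":[0,0,0]},
    {"offset":[-0.75,-0.55,0],"angular":[0,0,0]},
    {"offset":[-0.7,-0.6,0],"angular":[0,0,0]},
    {"offset":[-0.65,-0.65,0],"angular":[0,0,0]}
  ]
}}

```text
time_s: 6.07
tcp_pos: [664.2, 12.6, 35.1]
orientation: [-180.0, -0.1, 179.3]
wrist_force: [-3.9, -1.5, 0.7]
gripper_width: -0.1
gripper_force: 1.9
```

```bash
python3 fob.py
```

```text
fob [285.7 170.9] 102 82.0 20.6
fob [322.6 188.1] 216 70.0 -56.6
6.1167 [665.4  11.   35.2] [-1.01 -1.1   0.79]
```

Contact works: the fob has moved from -38° to -57°, and about 146° remains. I'll continue round the arc in 6° rows.

Run:
```python
import numpy as np
h=np.array([565.3,-70.4])
a=np.radians(39-np.arange(0,150,6.0)); p=h+130*np.c_[np.cos(a),np.sin(a)]
d=np.diff(p,axis=0)/10
for i,x in enumerate(d): print(39-6*(i+1),[float(round(-x[0],2)),float(round(x[1],2))],p[i+1].round())
```

```text
33 [-0.8, -1.1] [674.   0.]
27 [-0.68, -1.18] [681. -11.]
21 [-0.55, -1.24] [687. -24.]
15 [-0.42, -1.29] [691. -37.]
9 [-0.28, -1.33] [694. -50.]
3 [-0.14, -1.35] [695. -64.]
-3 [-0.0, -1.36] [695. -77.]
-9 [0.14, -1.35] [694. -91.]
-15 [0.28, -1.33] [ 691. -104.]
-21 [0.42, -1.29] [ 687. -117.]
-27 [0.55, -1.24] [ 681. -129.]
-33 [0.68, -1.18] [ 674. -141.]
-39 [0.8, -1.1] [ 666. -152.]
-45 [0.91, -1.01] [ 657. -162.]
-51 [1.01, -0.91] [ 647. -171.]
-57 [1.1, -0.8] [ 636. -179.]
-63 [1.18, -0.68] [ 624. -186.]
-69 [1.24, -0.55] [ 612. -192.]
-75 [1.29, -0.42] [ 599. -196.]
-81 [1.33, -0.28] [ 586. -199.]
-87 [1.35, -0.14] [ 572. -200.]
-93 [1.36, 0.0] [ 558. -200.]
-99 [1.35, 0.14] [ 545. -199.]
-105 [1.33, 0.28] [ 532. -196.]
```

Call:
{"name": "servo_tool", "arguments": {
  "commands": [
    {"offset":[-0.92,-1.01,0],"angular":[0,0,0]},
    {"offset":[-0.81,-1.1,0],"angular":[0,0,0]},
    {"offset":[-0.69,-1.18,0],"angular":[0,0,0]},
    {"offset":[-0.56,-1.24,0],"angular":[0,0,0]},
    {"offset":[-0.43,-1.29,0],"angular":[0,0,0]}
  ]
}}

```text
time_s: 6.53
tcp_pos: [697.8, -46.0, 35.2]
orientation: [180.0, 0.0, 179.3]
wrist_force: [-0.6, 0.5, 0.6]
gripper_width: 0.2
gripper_force: 0.5
```

Call:
{"name": "servo_tool", "arguments": {
  "commands": [
    {"offset":[0.1,-1.36,0],"angular":[0,0,0]},
    {"offset":[0.15,-1.36,0],"angular":[0,0,0]},
    {"offset":[0.25,-1.36,0],"angular":[0,0,0]},
    {"offset":[0.32,-1.33,0],"angular":[0,0,0]},
    {"offset":[0.42,-1.29,0],"angular":[0,0,0]}
  ]
}}

```text
time_s: 6.95
tcp_pos: [683.1, -113.5, 35.2]
orientation: [180.0, -0.0, 179.2]
wrist_force: [-1.2, 3.4, 0.4]
gripper_width: 0.3
gripper_force: 1.0
```

```bash
python3 fob.py
```

```text
7.0 [ 682.3 -116.3   35.2] [ 0.97 -1.93  0.37]
```

Call:
{"name": "servo_tool", "arguments": {
  "commands": [
    {"offset":[0.45,-1.24,0],"angular":[0,0,0]},
    {"offset":[0.6,-1.2,0],"angular":[0,0,0]},
    {"offset":[0.72,-1.13,0],"angular":[0,0,0]},
    {"offset":[0.85,-1.05,0],"angular":[0,0,0]},
    {"offset":[0.96,-0.93,0],"angular":[0,0,0]}
  ]
}}

```text
time_s: 7.42
tcp_pos: [646.9, -168.6, 35.3]
orientation: [-180.0, 0.0, 179.3]
wrist_force: [0.2, 1.1, 0.6]
gripper_width: -0.1
gripper_force: 0.3
```

Call:
{"name": "servo_tool", "arguments": {
  "commands": [
    {"offset":[1.1,-0.8,0],"angular":[0,0,0]},
    {"offset":[1.18,-0.68,0],"angular":[0,0,0]},
    {"offset":[1.24,-0.55,0],"angular":[0,0,0]},
    {"offset":[1.29,-0.42,0],"angular":[0,0,0]},
    {"offset":[0.5,-0.12,0],"angular":[0,0,0]}
  ]
}}

```text
time_s: 7.83
tcp_pos: [592.2, -193.6, 35.3]
orientation: [-180.0, -0.0, 179.2]
wrist_force: [-0.2, 0.2, -0.2]
gripper_width: 0.2
gripper_force: 0.0
```

```bash
python3 fob.py
```

```text
7.8833 [ 592.2 -193.5   35.4] [ 0.09  0.4  -0.35]
```

```bash
cat > wf.py <<'E'
from h import *
c=cam("wrist"); im=np.ascontiguousarray(bot.read_camera("wrist")[...,::-1]); s=bot.get_state(); print(s["time_s"],s["tcp_pos"].round(1))
hsv=cv2.cvtColor(im,cv2.COLOR_BGR2HSV).astype(int); h=np.array([565.3,-70.4])
for nm,m,z in(("white",(hsv[...,1]<70)&(hsv[...,2]>90),38),("green",(hsv[...,0]>45)&(hsv[...,0]<85)&(hsv[...,1]>90),34),("red",((hsv[...,0]<6)|(hsv[...,0]>174))&(hsv[...,1]>150),38)):
    for b,t in blobs(m,80):
        P=ray(c,b,z)[:2]; d=P-h; r=np.hypot(*d)
        if r<110 or nm=="green": print(nm,b,t,P.round(),r.round(),np.degrees(np.arctan2(d[1],d[0])).round(1))
cv2.imwrite("pics/wl.png",im)
E
python3 wf.py
```

```text
7.9333 [ 593.3 -193.2   35.5]
white [529.9  56.8] [ 495    0   65  106 5849] [497. -81.] 69.0 -171.0
white [397.8 140.2] [388 130  21  21 334] [ 533. -137.] 74.0 -116.3
white [503.4 334.5] [495 328  18  15 207] [644. -66.] 79.0 3.4
red [497.4 317.4] [ 467  286   64   66 3418] [632. -71.] 67.0 -0.8
```

View pics/wl.png

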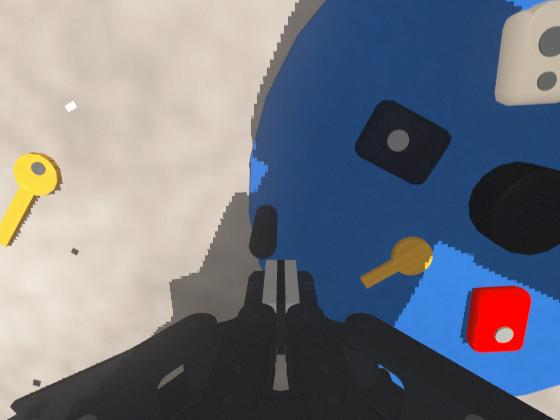

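The wrist view shows the white fob at (530,55), partly cut off, and the black fob at (403,140), with its grey dot at -116°. The peg is at (263,232), just ahead of the tip. The fob is therefore at about -177°, with about 25° still to go.

Call:
{"name": "servo_tool", "arguments": {
  "commands": [
    {"offset":[1.2,-0.5,0],"angular":[0,0,0]},
    {"offset":[1.2,-0.2,0],"angular":[0,0,0]},
    {"offset":[1.2,-0.05,0],"angular":[0,0,0]},
    {"offset":[1.0,0.1,0],"angular":[0,0,0]},
    {"offset":[0,0,0],"angular":[0,0,0]}
  ]
}}

```text
time_s: 8.35
tcp_pos: [547.2, -198.0, 35.3]
orientation: [180.0, -0.0, 179.3]
wrist_force: [0.4, -0.0, -0.5]
gripper_width: 0.0
gripper_force: 0.0
```

```bash
python3 wf.py; python3 fob.py
```

```text
8.4 [ 548.2 -198.3   35.5]
white [547.7 169.8] [ 528  124   32   78 1455] [503. -66.] 63.0 176.4
white [436.8 188.6] [427 180  20  19 287] [ 512. -120.] 73.0 -137.5
red [464.5 358.6] [436 344  52  34 870] [616. -90.] 54.0 -21.4
8.45 [ 548.8 -198.4   35.5] [ 0.07  0.12 -0.76]
```

Call:
{"name": "servo_tool", "arguments": {
  "commands": [
    {"offset":[0.3,0.0,0],"angular":[0,0,0]},
    {"offset":[0.3,0.1,0],"angular":[0,0,0]},
    {"offset":[0,0,0],"angular":[0,0,0]},
    {"offset":[-0.5,-0.1,0],"angular":[0,0,0]},
    {"offset":[-0.5,0,-3.0],"angular":[0,0,0]}
  ]
}}

```text
time_s: 8.87
tcp_pos: [549.0, -196.7, 60.4]
orientation: [179.7, -0.5, 179.3]
wrist_force: [-0.5, 0.3, -0.0]
gripper_width: -0.1
gripper_force: 0.0
```

Call:
{"name": "servo_tool", "arguments": {
  "commands": [
    {"offset":[0,0,-4.0],"angular":[0,0,0]},
    {"offset":[0,0,-4.0],"angular":[0,0,0]},
    {"offset":[0,4.0,-4.0],"angular":[0,0,0]},
    {"offset":[0,4.0,-1.0],"angular":[0,0,0]},
    {"offset":[0,4.0,0],"angular":[0,0,0]}
  ]
}}

```text
time_s: 9.28
tcp_pos: [555.6, -88.8, 188.6]
orientation: [-179.9, 0.4, 179.1]
wrist_force: [1.9, -0.4, -0.7]
gripper_width: 0.0
gripper_force: 0.0
```

```bash
python3 wf.py; python3 fob.py
```

```text
9.3333 [554.3 -80.7 186.9]
white [330.8 121.7] [ 303   97   57   51 2218] [499. -43.] 72.0 157.3
white [383.2 179.6] [373 174  21  12 192] [553.   8.] 80.0 98.9
white [257.9 202.5] [249 192  15  22 118] [ 574. -111.] 41.0 -78.2
white [330.7 233.8] [326 223  14  21 104] [608. -39.] 52.0 36.2
white [353.9 240.9] [341 222  27  34 292] [616. -16.] 74.0 47.3
white [270.1 283.2] [263 260  14  53 563] [ 663. -101.] 102.0 -17.6
white [290.9 283.2] [285 260  14  53 564] [663. -79.] 98.0 -5.3
green [383.9  11. ] [373   0  21  23 208] [411.  -1.] 169.0 155.8
red [283.5 248.9] [271 237  25  23 415] [623. -87.] 60.0 -15.7
9.3833 [554.  -83.7 186. ] [-0.06 -1.38  0.33]
```

The white fob is at 157.3° and the reader at about 156–158°, so it is aligned. Now on to the brick.

Call:
{"name": "servo_tool", "arguments": {
  "commands": [
    {"offset":[0,4.0,0],"angular":[0,0,-4.0]},
    {"offset":[0,4.0,0],"angular":[0,0,-4.0]},
    {"offset":[0,4.0,0],"angular":[0,0,-4.0]},
    {"offset":[0,4.0,0],"angular":[0,0,-4.0]},
    {"offset":[0,4.0,0],"angular":[0,0,-4.0]}
  ]
}}

```text
time_s: 9.8
tcp_pos: [528.4, 110.1, 184.4]
orientation: [-180.0, 0.0, -160.6]
wrist_force: [0.9, 0.4, -0.4]
gripper_width: -0.2
gripper_force: 0.0
```

Call:
{"name": "servo_tool", "arguments": {
  "commands": [
    {"offset":[-1.2,3.8,0],"angular":[0,0,0]},
    {"offset":[-1.2,3.8,0],"angular":[0,0,0]},
    {"offset":[-1.2,3.8,0],"angular":[0,0,0]},
    {"offset":[-1.2,3.8,0],"angular":[0,0,0]},
    {"offset":[0,0,0],"angular":[0,0,0]}
  ]
}}

```text
time_s: 10.22
tcp_pos: [522.6, 274.5, 184.3]
orientation: [179.9, 0.1, -160.4]
wrist_force: [-0.5, -0.3, 0.2]
gripper_width: 0.0
gripper_force: 0.0
```

```bash
cat > br.py <<'E'
from h import *
c=cam("wrist"); im=np.ascontiguousarray(bot.read_camera("wrist")[...,::-1]); s=bot.get_state(); print(s["time_s"],s["tcp_pos"].round(1),s["orientation"].round(1))
hsv=cv2.cvtColor(im,cv2.COLOR_BGR2HSV).astype(int)
g=(hsv[...,0]>45)&(hsv[...,0]<85)&(hsv[...,1]>80)
for b,t in blobs(g,100): print("green",b,t,ray(c,b,51).round(1))
g2=cv2.findContours(g.astype(np.uint8),0,1)[0]
for k in g2:
    if cv2.contourArea(k)>300: print("rect",[ray(c,p,51)[:2].round() for p in cv2.boxPoints(cv2.minAreaRect(k))])
be=((hsv[...,0]>10)&(hsv[...,0]<30)&(hsv[...,1]>40)&(hsv[...,2]>80)).astype(np.uint8)
k=max(cv2.findContours(be,0,1)[0],key=cv2.contourArea); print("beige",cv2.boundingRect(k),[ray(c,p,42)[:2].round() for p in cv2.boxPoints(cv2.minAreaRect(k))])
cv2.imwrite("pics/br.png",im)
E
python3 br.py; python3 fob.py
```

```text
10.2667 [523.  271.3 184.1] [ 180.    -0.  -160.4]
green [459.7  22.1] [ 445    0   32   44 1114] [348.  362.3  51. ]
green [339.7 207.5] [ 323  184   35   48 1368] [520.3 332.4  51. ]
rect [array([546., 325.]), array([501., 313.]), array([495., 340.]), array([540., 353.])]
rect [array([365., 357.]), array([335., 346.]), array([330., 367.]), array([361., 379.])]
beige (291, 130, 91, 136) [array([594., 308.]), array([467., 268.]), array([445., 343.]), array([569., 393.])]
fob [286.8 231.5] 228 70.0 160.9
10.3167 [523.2 269.3 184.1] [-0.61  0.05 -0.34]
```

View pics/br.png

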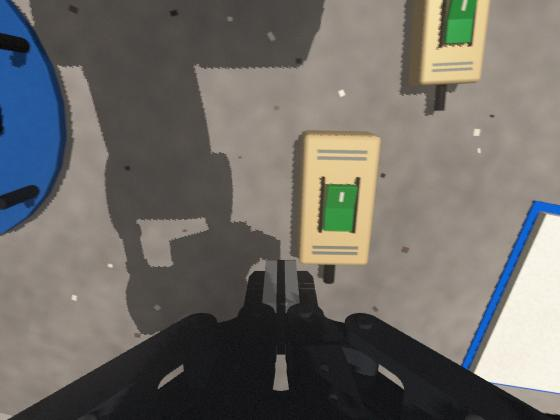

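The larger brick's rocker is at (340,208), with the white bar at its upper, robot-side end (341,197). The rocker centre is about (520,331), so the press point is about (504,326). The tool is already aligned with the brick. I'll move over it and come down in stages, watching the force.

Call:
{"name": "servo_tool", "arguments": {
  "commands": [
    {"offset":[-0.1,3.0,0],"angular":[0,0,0]},
    {"offset":[0,3.0,0],"angular":[0,0,0]},
    {"offset":[0,0,4.0],"angular":[0,0,0]},
    {"offset":[0,0,4.0],"angular":[0,0,0]},
    {"offset":[0,0,3.0],"angular":[0,0,0]}
  ]
}}

```text
time_s: 10.73
tcp_pos: [504.1, 323.3, 72.2]
orientation: [-180.0, -0.1, -160.8]
wrist_force: [0.1, 0.9, -0.1]
gripper_width: 0.2
gripper_force: 0.0
```

Call:
{"name": "servo_tool", "arguments": {
  "commands": [
    {"offset":[0,0,0],"angular":[0,0,0]},
    {"offset":[0,0,0.4],"angular":[0,0,0]},
    {"offset":[0,0,0.4],"angular":[0,0,0]},
    {"offset":[0,0,0],"angular":[0,0,0]},
    {"offset":[0,0,0],"angular":[0,0,0]}
  ]
}}

```text
time_s: 11.15
tcp_pos: [505.7, 325.1, 68.6]
orientation: [180.0, 0.2, -160.8]
wrist_force: [-0.7, -0.4, 0.2]
gripper_width: -0.1
gripper_force: 0.0
```

```bash
python3 br.py; python3 fob.py
python3 - <<'E'
from h import *
t=bot.get_state()["tcp_pos"]; print(proj(cam("wrist"),[504,326,55]),proj(cam("wrist"),t))
s=bot.read_camera("scene"); p=proj(cam("scene"),[504,326,55]); print(p,proj(cam("scene"),t)); u,v=p.astype(int)
w=bot.read_camera("wrist"); cv2.imwrite("pics/pr.png",np.hstack([cv2.resize(w[160:340,190:370,::-1],(400,400)),cv2.resize(s[v-40:v+40,u-40:u+40,::-1],(400,400))]))
E
```

```text
11.2 [505.6 325.2  68.5] [ 180.     0.2 -160.7]
green [463.    3.3] [443   0  44   9 329] [361.8 367.3  51. ]
green [285.5 246.8] [ 262  231   47   40 1404] [508.7 329.7  51. ]
rect [array([504., 314.]), array([495., 339.]), array([519., 348.]), array([528., 321.])]
beige (223, 144, 124, 177) [array([575., 307.]), array([464., 277.]), array([443., 343.]), array([550., 385.])]
fob [286.8 231.5] 223 70.0 160.9
11.25 [505.4 325.2  68.3] [ 0.47 -0.1  -0.63]
[281.7449424  241.42993087] [279.63762379 253.17560754]
[370.9677101  149.97010784] [371.66623798 146.26906929]
```

View pics/pr.png

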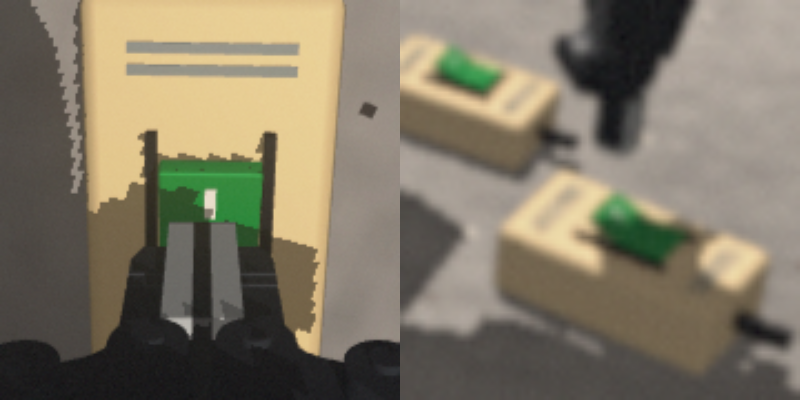

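Run:
```python
from h import *
c=cam("wrist"); 
print("end",ray(c,(285,238.5),57).round(1),"bar",ray(c,(284.5,252),55).round(1)); t=bot.get_state()["tcp_pos"]; print(t)
R0=R.from_euler("xyz",bot.get_state()["orientation"],degrees=True).as_matrix()
for p in (ray(c,(285,238.5),57),ray(c,(284.5,252),55)): print((R0.T@(p-t)).round(1))
```

```text
end [500.2 326.7  57. ] bar [509.1 329.6  55. ]
[504.96774856 325.22244184  67.73179137]
[ 4.   3.  10.7]
[-5.3  2.8 12.7]
```

Call:
{"name": "servo_tool", "arguments": {
  "commands": [
    {"offset":[0,0.3,0.8],"angular":[0,0,0]},
    {"offset":[0,0,0.6],"angular":[0,0,0]},
    {"offset":[0,0,0.4],"angular":[0,0,0]},
    {"offset":[0,0,0],"angular":[0,0,0]},
    {"offset":[0,0,0],"angular":[0,0,0]}
  ]
}}

```text
time_s: 11.77
tcp_pos: [503.2, 327.7, 48.0]
orientation: [-180.0, -0.1, -160.7]
wrist_force: [-0.5, 0.9, 0.7]
gripper_width: -0.4
gripper_force: 0.0
```

Call:
{"name": "servo_tool", "arguments": {
  "commands": [
    {"offset":[-0.2,0,0.3],"angular":[0,0,0]},
    {"offset":[0,0,0.3],"angular":[0,0,0]},
    {"offset":[0,0,0.3],"angular":[0,0,0]},
    {"offset":[0,0,0],"angular":[0,0,0]},
    {"offset":[0,0,0],"angular":[0,0,0]}
  ]
}}

```text
time_s: 12.18
tcp_pos: [505.2, 328.4, 39.4]
orientation: [-180.0, -0.0, -160.7]
wrist_force: [0.1, -0.7, 0.3]
gripper_width: 0.3
gripper_force: 0.0
```

Call:
{"name": "servo_tool", "arguments": {
  "commands": [
    {"offset":[0,0,0.2],"angular":[0,0,0]},
    {"offset":[0,0,0.2],"angular":[0,0,0]},
    {"offset":[0,0,0.2],"angular":[0,0,0]},
    {"offset":[0,0,0],"angular":[0,0,0]},
    {"offset":[0,0,0],"angular":[0,0,0]}
  ]
}}

```text
time_s: 12.6
tcp_pos: [505.3, 328.4, 33.5]
orientation: [-180.0, -0.0, -160.7]
wrist_force: [0.4, -0.2, 0.9]
gripper_width: -0.4
gripper_force: 0.0
```

Call:
{"name": "servo_tool", "arguments": {
  "commands": [
    {"offset":[0,0,0.2],"angular":[0,0,0]},
    {"offset":[0,0,0.2],"angular":[0,0,0]},
    {"offset":[0,0,0],"angular":[0,0,0]},
    {"offset":[0,0,0],"angular":[0,0,0]},
    {"offset":[0,0,0],"angular":[0,0,0]}
  ]
}}

```text
time_s: 13.02
tcp_pos: [505.4, 328.5, 29.7]
orientation: [180.0, 0.0, -160.7]
wrist_force: [-0.4, -0.3, 0.8]
gripper_width: -0.2
gripper_force: 0.0
```

```bash
python3 br.py
```

```text
13.0667 [505.4 328.5  29.7] [ 180.     0.  -160.7]
green [257.9 264.5] [250 259  25  15 194] [504.9 317.4  51. ]
green [301.2 264.5] [291 259  17  12 138] [498.1 336.8  51. ]
beige (188, 153, 166, 170) [array([467., 271.]), array([442., 342.]), array([525., 377.]), array([554., 294.])]
```

Call:
{"name": "servo_tool", "arguments": {
  "commands": [
    {"offset":[0,0,0.1],"angular":[0,0,0]},
    {"offset":[0,0,0.1],"angular":[0,0,0]},
    {"offset":[0,0,0.1],"angular":[0,0,0]},
    {"offset":[0,0,0],"angular":[0,0,0]},
    {"offset":[0,0,0],"angular":[0,0,0]}
  ]
}}

```text
time_s: 13.48
tcp_pos: [505.4, 328.5, 26.6]
orientation: [180.0, 0.0, -160.7]
wrist_force: [-0.3, -0.8, 1.6]
gripper_width: 0.1
gripper_force: 0.5
```

Call:
{"name": "servo_tool", "arguments": {
  "commands": [
    {"offset":[0,0,0.1],"angular":[0,0,0]},
    {"offset":[0,0,0.1],"angular":[0,0,0]},
    {"offset":[0,0,0.1],"angular":[0,0,0]},
    {"offset":[0,0,0],"angular":[0,0,0]},
    {"offset":[0,0,0],"angular":[0,0,0]}
  ]
}}

```text
time_s: 13.9
tcp_pos: [505.6, 328.6, 23.5]
orientation: [180.0, 0.0, -160.7]
wrist_force: [-0.5, 0.2, -0.8]
gripper_width: 0.3
gripper_force: 0.0
```

Call:
{"name": "servo_tool", "arguments": {
  "commands": [
    {"offset":[0,0,0.1],"angular":[0,0,0]},
    {"offset":[0,0,0.1],"angular":[0,0,0]},
    {"offset":[0,0,0.1],"angular":[0,0,0]},
    {"offset":[0,0,0],"angular":[0,0,0]},
    {"offset":[0,0,0],"angular":[0,0,0]}
  ]
}}

```text
time_s: 14.32
tcp_pos: [505.7, 328.6, 22.8]
orientation: [180.0, 0.1, -160.7]
wrist_force: [-5.7, -2.7, 15.5]
gripper_width: -0.2
gripper_force: 8.0
```

```bash
python3 br.py
```

```text
14.3667 [505.7 328.6  22.8] [ 1.800e+02  1.000e-01 -1.607e+02]
green [276.7 262.5] [250 256  59  19 491] [497.9 324.5  51. ]
rect [array([499., 312.]), array([490., 337.]), array([499., 340.]), array([507., 315.])]
beige (191, 154, 166, 169) [array([465., 274.]), array([442., 341.]), array([521., 375.]), array([548., 296.])]
```

Firm stop at 15 N after about 5 mm of travel, so the rocker is fully down. Retracting.

Call:
{"name": "servo_tool", "arguments": {
  "commands": [
    {"offset":[0,0,-1.0],"angular":[0,0,0]},
    {"offset":[0,0,-3.0],"angular":[0,0,0]},
    {"offset":[0,0,-4.0],"angular":[0,0,0]},
    {"offset":[0,-3.0,-4.0],"angular":[0,0,0]},
    {"offset":[0,-3.0,-4.0],"angular":[0,0,0]}
  ]
}}

```text
time_s: 14.78
tcp_pos: [521.8, 281.7, 169.2]
orientation: [180.0, 0.1, -160.6]
wrist_force: [1.7, -0.3, 1.0]
gripper_width: -0.2
gripper_force: 0.0
```

Call:
{"name": "servo_tool", "arguments": {
  "commands": [
    {"offset":[0,0,-0.2],"angular":[0,0,0]},
    {"offset":[0,0,0],"angular":[0,0,0]},
    {"offset":[0,0,0],"angular":[0,0,0]},
    {"offset":[0,0,0],"angular":[0,0,0]},
    {"offset":[0,0,0],"angular":[0,0,0]}
  ]
}}

```text
time_s: 15.2
tcp_pos: [520.8, 281.6, 167.5]
orientation: [180.0, -0.2, -160.7]
wrist_force: [0.4, -0.8, -0.4]
gripper_width: -0.0
gripper_force: 0.0
```

```bash
cp pics/br.png /tmp/x.png; python3 br.py; python3 fob.py
python3 - <<'E'
from h import *
c=cam("wrist"); im=cv2.imread("pics/br.png"); hsv=cv2.cvtColor(im,cv2.COLOR_BGR2HSV).astype(int)
# mean brightness of green halves along brick x
g=(hsv[...,0]>45)&(hsv[...,0]<85)&(hsv[...,1]>80)
for v in range(150,300,4):
    q=g[v,260:400]
    if q.sum()>5: print(v,q.sum(),hsv[v,260:400,2][q].mean().round(),end="; ")
# reader angle & pegs, top view
t=np.ascontiguousarray(bot.read_camera("top")[...,::-1]); ht=cv2.cvtColor(t,cv2.COLOR_BGR2HSV).astype(int); ct=cam("top"); h=np.array([565.3,-70.4])
G=(ht[...,0]>45)&(ht[...,0]<85)&(ht[...,1]>90)
for b,s in blobs(G,8): print("\ngreen",b,ray(ct,b,34)[:2]-h,np.degrees(np.arctan2(*(ray(ct,b,34)[:2]-h)[::-1])))
E
```

```text
15.25 [520.9 281.6 167.7] [ 180.    -0.2 -160.7]
green [460.7  19.5] [ 445    0   34   40 1113] [349.8 363.4  51. ]
green [335.6 211.5] [ 320  185   33   54 1609] [518.8 332.4  51. ]
rect [array([546., 327.]), array([500., 311.]), array([492., 337.]), array([538., 354.])]
rect [array([366., 358.]), array([339., 349.]), array([334., 369.]), array([361., 379.])]
beige (282, 132, 97, 142) [array([593., 307.]), array([465., 271.]), array([445., 344.]), array([571., 390.])]
fob [286.8 231.5] 226 70.0 160.9
15.3 [521.1 281.7 168. ] [ 0.19 -0.27 -0.32]
186 31 115.0; 190 32 150.0; 194 29 149.0; 198 28 146.0; 202 27 149.0; 206 32 146.0; 210 32 144.0; 214 31 178.0; 218 31 178.0; 222 31 179.0; 226 31 179.0; 230 31 179.0; 234 31 179.0; 238 6 115.0; 
green [119.2 217.7] [-46.05307739 408.76727258] 96.4280270680066

green [265.9 274.1] [-164.48667426   67.90975425] 157.5662913549783

green [ 98.9 295.8] [-222.67514386  437.04134341] 116.99911083917871
```

```bash
python3 -c "
from workcell import bot
print(bot.finish_job())"
```

```text
the job is handed in; nothing more can be done
None
```

I pushed the carousel round by a rim peg until the white fob faced the reader (about 3° off by the top camera, limit about 7°), pressed the large brick's rocker to a firm stop, and handed the job in after about 15 s on the robot's clock; no verdict came back, and I didn't re-check the loose items' positions at the end.

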